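Work the taper cock home, shut, and latch the filler cap of a bench fuel tank

TASK

The small bench fuel tank has been cleaned and has to be closed up. The tapered plug of its brass cock is standing up loose in the body: press it down while you turn its red handle, until the plug is fully home and the handle stands square across the pipe (shut), so that it holds there by itself. Also push the sprung filler cap down until its catch holds it closed, and leave the other things on the bench where they are.

Things in the scene. Friction and masses are not known exactly. Their poses are not given: they have to be found in the camera images.
- tank_stand: Fuel tank on its stand, bolted down: grey base plate 170 x 380 x 10 mm (y -195 to 185), grey tank 150 x 150 x 100 mm (y 25 to 175, z 75 to 175), brass cock at y = -85. The level pipe (x = 0, z = 92) runs from tank through cock to a bent spout at y = -168. Origin: on the bench under the pipe, between tank and cock; z up, y along the pipe to the tank, x square across it.
- cock_rim (a point): Centre of the flat top rim (52 mm across) of the cock's brass body, on the cock's upright axis, 112 mm above the bench. It does not move. Axes as tank_stand.
- handle_grip (a point): Middle of the plug's red tee handle, a level bar 96 mm long, 14 mm wide, 16 mm tall, centred on the cock's upright axis; y runs along the bar, z up. A stem 18 mm across is below it. As found it is roughly in line with the pipe (within 0.5 rad) and this point is about 42 mm above cock_rim; fully home it is 34 mm above. Shut = bar square across the pipe, either way round.
- collar (a point): Centre of the underside of the plug's brass collar (43 mm across, 7 mm thick), 34 mm below handle_grip. As found, some 8 mm of white taper shows under it; fully home, it is down on the rim. Left alone, the plug stays where it is, in depth and in turn; it cannot be pulled out.
- plug_depth (a joint): How deep the plug is in its taper (m): 0 = standing fully proud, 0.010 = fully home (a hard stop), about 0.002 as found. The taper grips: pressed without turning, 20 N takes it only to about 0.006, 30 N to 0.007. Turned either way while pressed with 15 to 20 N it works down to home in about 1 to 1.5 rad of turning; turned while lifted a little it works up again.
- handle_turn (a joint): Turn of the plug and handle about the upright axis (rad, counter-clockwise from above): 0 = bar in line with the pipe (open), +1.57 or -1.57 = square across it (shut). As found -0.5 to 0.5; the handle can turn to 2.3 either way. Turning takes 0.1 Nm at first and up to about 0.5 Nm near home.
- cap (a joint): Round steel filler cap (96 mm across, 8 mm thick) on the tank, hinged at its +y side; a torsion spring stands it open. 0 = closed, 0.9 rad = open as found. Push it to about -0.01 rad (stop at -0.04) and it snaps under its catch, then rests at 0.02. At cap_push the spring takes 4 to 7 N, and some 6 N more over the last 0.13 rad, past the catch.
- cap_push (a point): Point on the cap's outer (upper) face, on its middle line, 70 mm from the hinge axis and 8 mm above it when closed; it moves with the cap. Closed, it is 208 mm above the bench. A good place to push.
- cap_hinge (a point): Middle of the cap's hinge axis, which lies along tank_stand's x, 200 mm above the bench. Axes as tank_stand; the cap reaches from here towards -y (to the cock), its nose 117 mm away.
- cap_catch_top (a point): Top of the black catch, a sprung hook 18 mm wide and 47 mm tall on the tank's top, on the cap's free side (119 mm from the hinge towards -y). It holds the cap's nose by itself; do not push on it.
- drip_cup: Small steel cup, 60 mm across, 45 mm tall, standing on the base plate under the spout. Origin: centre of its underside. Leave it.
- spray_can: Blue spray can, 66 mm across, 200 mm tall. Origin: centre of its underside. Leave it.
- jet_jar: Small jar with a red cap, 60 mm across, 75 mm tall. Origin: centre of its underside. Leave it.
- carburettor_a: Motorcycle carburettor, about 100 x 70 x 150 mm. Origin: centre of its underside. Leave it.
- carburettor_b: A second carburettor like it. Leave it.
- screwdriver: Screwdriver 200 mm long lying along its x. Leave it.
- wrench: Wrench 170 mm long lying along its x. Leave it.
- parts_tray: Grey plastic parts tray 160 x 220 x 35 mm. Origin: centre of its underside. Leave it.

How it is judged:
By the outcome, as a careful person would: the job done as asked, in the order asked, and still so for the second after the job is handed in, with the robot touching nothing.
It also fails if it takes over 54 s, if anything falls off the work surface, if the arm or the gripper's body presses on something with over 40 N, if the wrist force passes 120 N, or if a joint passes its speed limit or range.

ROBOT

A 6-joint arm with a two-finger parallel gripper is mounted at the origin on the work surface. World frame = base frame: x ahead of the robot, y to its left, z up, the work surface at z = 0. Lengths are in m, angles in rad, forces in N, time in s.
With the tool pointing down it reaches from about 0.275 to 0.75 m from the base axis. Payload 10.2 kg.
Tool frame: the origin (TCP) lies at the very end of the fingers, on their centre line; the grasp point (between the pads) lies 19 mm behind it; z points along the fingers, y is the line along which they close (so a half turn about z gives the same grasp; the last joint's range is limited). The gripper opens to 85 mm and grips with 20 to 120 N. Pads are 22 mm wide; open, the fingers measure 114 mm over their backs; the gripper's body (76 mm by 85 mm) begins 54 mm behind the grasp point. The pads swing forward as they close: fully open they stand 13 mm farther back than shut.
Start: joints at [1.033, 0.313, 1.498, -0, 1.331, -0.223], TCP at [0.163, 0.499, 0.231] pointing down, gripper open.
Joint ranges: [-2.94, 2.94], [-0.97, 2.17], [0.19, 2.56], [-1.23, 4.37], [0.02, 3.11], [-2.88, 2.88]. Speed limits (rad/s): [2.39, 2.39, 3.01, 3.14, 3.14, 3.14].

INTERFACE

Orientations are given as a unit quaternion [w, x, y, z].
In Python, from station import sensors, viewer, r gives the robot as it stands.
- The arm moves only by the tool jog_arm, never from a script. Its argument "moves" is a list that holds one entry, the list of rows, each a list of 4 numbers: the shift along the tool's x, y, z in units of 12 cm (1.0 is 12 cm), then the turn about the tool's z in units of pi/2 rad (1.0 is pi/2 rad). In form: [[[dx, dy, dz, roll], ...]]. A call has 1 to 5 rows; each row is the pose to reach, as a shift and turn from the pose commanded when the call began, along the tool's axes at that moment; what a row does not reach only later rows make up. A row lasts 1/12 s, in which the tool goes at most 41.7 mm and 7.16 degrees, less where a joint would pass 70% of its speed; a pose out of reach is approached as far as the arm can. A call with a number of a shift or a turn outside -1 to 1 is refused whole. A call with a gripper value outside its range is refused whole. "hand" is the opening, from 0 (shut) to 1 (fully open), set as the call begins (left out, the last holds). The fingers move at their own pace and stop on an object; the grip force is fixed at half the most. Time passes only in rows, so rows that repeat a pose let the fingers close. It gives the time, the measured TCP pose, the force, the opening and the grip force at its end, in the units of the state.
- sensors.sense(): the state, without advancing time (a new reading comes with each control period).
- viewer.snapshot(name): name is "scene" or "top" or "wrist"; returns a dict with "img" (384x512x3 uint8, blue, green, red), "K" (3x3 intrinsics, pixels), "R" (3x3) and "t" (3): a world point X has camera coordinates R X + t. Camera axes: x right, y down, z forward; pixel columns grow to the right and rows downward; lengths in m; the calibration is good to about 2 mm. A picture is of the moment at which its call begins. There is no depth.
- r.job_done(): hands the job in; it is judged then, once.
The state is a dict: "time": time; "joint_pos": joint angles; "qd": joint speeds; "effort": joint torques, N m; "ee_pos": TCP position; "tcp_rot": TCP orientation; "wrist_force": force on the tool from outside, world axes, zero at the start; "torque": the same for the moment, N m; "width": opening from 0.0 (shut) to 1.0 (fully open); "gripper_force": force on a finger pad.
Only numpy, scipy, OpenCV 4.12 (cv2) and the standard library are available. Lean on these libraries where they do the work, as an engineer would, in place of code of your own. Each camera call takes 0.05 s, during which the arm holds its last target. There are 200 camera calls.

## Working session

There is one attempt and no reset: what is moved stays moved. The work goes in short steps, Python scripts to look and compute and a tool call to move; the robot and the scene stay as the last step left them, time stands still between calls to the robot, and variables do not carry over. Pictures are saved under pics/ and viewed, at most 10 in all, crops included, and the job is handed in when it is done.

Besides the shell and the picture viewer there is one more tool, called as a command line: name --argument value ..., lists and objects as JSON in quotes. jog_arm: Moves the arm, as the interface text tells. Its arguments: {"type":"object","properties":{"moves":{"type":"array","items":{"type":"array","items":{"type":"array","items":{"type":"number"}}}},"hand":{"type":"number"}},"required":["moves"]}

```bash
mkdir -p pics; ls
python3 - <<'E'
from station import sensors, viewer, r
import cv2,pickle,numpy as np
d={}
for n in("scene","top"):
    s=viewer.snapshot(n); d[n]=s; cv2.imwrite(f"pics/{n}0.png",s["img"])
    print(n,s["K"].tolist(),np.round(-s["R"].T@s["t"],3))
pickle.dump(d,open("d0.pkl","wb"))
print(sensors.sense())
E
```

```text
pics
scene [[350.71574253730574, 0.0, 250.6099717101993], [0.0, 350.71574253730574, 193.5645030615109], [0.0, 0.0, 1.0]] [ 1.044 -0.544  0.972]
top [[484.61129525504873, 0.0, 257.56421655485275], [0.0, 484.61129525504873, 194.4550080504182], [0.0, 0.0, 1.0]] [ 0.193 -0.015  1.977]
{'time': 0.1, 'joint_pos': array([ 1.03258159e+00,  3.13404196e-01,  1.49835425e+00, -4.06424214e-05,
        1.33100868e+00, -2.23393396e-01]), 'qd': array([ 1.66222307e-04, -1.64104318e-03, -2.17948124e-03, -1.53580306e-04,
       -1.31689984e-03,  1.37246439e-06]), 'effort': array([ 2.82132984e-03, -4.12898040e+01, -2.60141873e+01, -1.90088249e-04,
        3.01519911e-03,  4.49265610e-05]), 'ee_pos': array([0.16246096, 0.49898756, 0.23078969]), 'tcp_rot': array([-1.99932902e-04,  1.56756614e-01,  9.87637089e-01, -5.52504920e-04]), 'wrist_force': array([-1.28696247,  0.32632792,  0.85863412]), 'torque': array([-0.00256184,  0.04008545, -0.01450237]), 'gripper_force': 0.0, 'width': 1.002439938092029}
```

View pics/scene0.png

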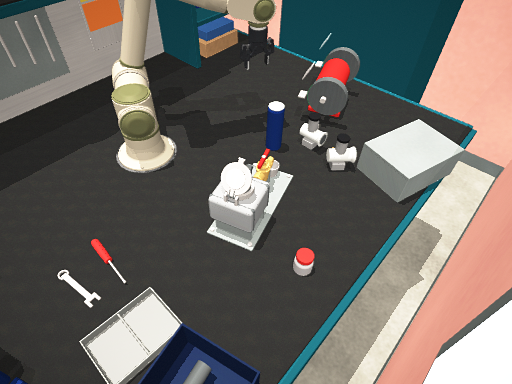

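View pics/top0.png

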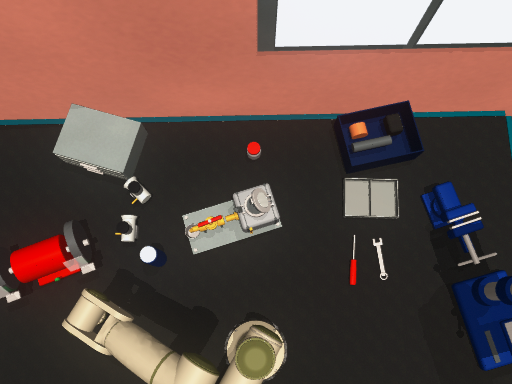

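The scene view shows the tank at about (240,205), with the cock and red handle at (265,160). In the top view the plate edge runs from (196,253) to (281,224), the red bar is near (208,223) and the cap near (259,203).

```bash
cat > h.py <<'E'
import numpy as np,cv2
def ray(s,p):
    R=np.array(s["R"]);t=np.array(s["t"]);K=np.array(s["K"])
    d=R.T@np.linalg.solve(K,np.array([p[0],p[1],1.])); return -R.T@t,d
def plane(s,p,z):
    o,d=ray(s,p); return o+d*(z-o[2])/d[2]
def proj(s,X):
    c=np.array(s["K"])@(np.array(s["R"])@np.asarray(X)+np.array(s["t"])); return c[:2]/c[2]
def tri(a,p,b,q):
    o1,d1=ray(a,p);o2,d2=ray(b,q)
    A=np.stack([d1,-d2],1);x=np.linalg.lstsq(A,o2-o1,rcond=None)[0]
    u,v=o1+d1*x[0],o2+d2*x[1]; return (u+v)/2,np.linalg.norm(u-v)
def red(img,box=None):
    b,g,r=[img[...,i].astype(int) for i in range(3)]
    m=((r>110)&(g<70)&(b<70)).astype(np.uint8)
    if box: k=np.zeros_like(m);k[box[1]:box[3],box[0]:box[2]]=1;m*=k
    return m
E
python3 - <<'E'
import pickle,numpy as np,cv2
from h import *
d=pickle.load(open("d0.pkl","rb"));T=d["top"];S=d["scene"]
def blob(s,box):
    ys,xs=np.nonzero(red(s["img"],box)); return np.stack([xs,ys],1).astype(float)
pt=blob(T,(180,200,240,240)); ps=blob(S,(250,140,285,180))
print(len(pt),len(ps),pt.min(0),pt.max(0),ps.mean(0))
rt=cv2.minAreaRect(pt.astype(np.float32)); print(rt)
w=np.array([plane(T,p,.162)[:2] for p in pt]); c=w.mean(0)
u,sv,v=np.linalg.svd(w-c); print("handle c",c,"yaw",np.arctan2(v[0][1],v[0][0]),"len",np.ptp((w-c)@v[0]))
print("tri",tri(T,pt.mean(0),S,ps.mean(0)))
# plate lower edge
img=T["img"]; g=img.min(2).astype(int)
E=[]
for x in range(200,276):
    col=g[200:262,x]; y=np.nonzero(col>110)[0]
    if len(y): E.append((x,y.max()+200.5))
E=np.array(E,float); w2=np.array([plane(T,p,.01)[:2] for p in E])
l=cv2.fitLine(w2.astype(np.float32),cv2.DIST_HUBER,0,.001,.001).ravel(); print("edge",l,np.arctan2(l[1],l[0]))
cr=img[170:265,170:295]; 
sc=S["img"][120:260,190:310]
cv2.imwrite("pics/c1.png",np.hstack([cv2.resize(cr,(400,304),interpolation=2),cv2.resize(sc,(355,304*1),interpolation=2)]))
E
```

```text
81 73 [198. 215.] [221. 226.] [263.31506849 157.87671233]
((209.5821990966797, 220.71917724609375), (4.096439838409424, 24.6956844329834), 69.44395446777344)
handle c [0.48649295 0.16357803] yaw -1.2185889382582438 len 0.09301399301431282
tri (array([0.48810228, 0.16471331, 0.15350442]), np.float64(0.0007154172805477407))
edge [ 0.28354964 -0.95895755  0.42869148  0.06493967] -1.2833027
```

View pics/c1.png

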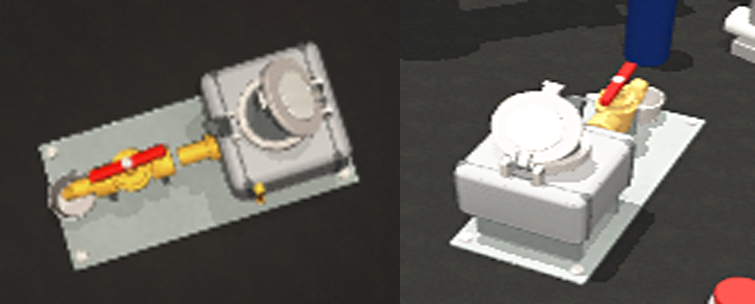

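The crop shows the cock with the bar nearly in line with the pipe. The cap stands open and leans to its hinge, at crop (325,95), which is top pixel (271.6,199.7). The catch is near crop (222,127).

```bash
cat >> h.py <<'E'
from scipy.spatial.transform import Rotation as Ro
Yd=np.array([.2835,-.959]);Xd=np.array([-.959,-.2835]);C=np.array([.4875,.1642]);O=C+.085*Yd
def st(p): v=np.asarray(p)[:2]-O; return np.round([v@Xd,v@Yd],4)
def tool(s,P,yang=None):
    q=s["tcp_rot"];M=Ro.from_quat([q[1],q[2],q[3],q[0]]).as_matrix()
    v=M.T@(np.asarray(P)-s["ee_pos"])/.12
    o=np.round(v,3)
    a=np.arctan2(M[1,1],M[0,1])
    if yang is None: return o,a
    dl=(a-yang+np.pi/2)%np.pi-np.pi/2
    return o,round(dl/(np.pi/2),3),"tilt",np.round(M[:,2],3)
E
python3 - <<'E'
import pickle
from h import *
from station import sensors
d=pickle.load(open("d0.pkl","rb"));T=d["top"]
for n,p,z in(("hinge",(271.6,199.7),.2),("catch",(239.4,209.5),.222),("can",(149,254),.2)):
    w=plane(T,p,z);print(n,w,st(w))
s=sensors.sense()
print(tool(s,[.479,.188,.25],.352))
E
```

```text
hinge [ 0.55468604 -0.07181203  0.2       ] [0.0025 0.1604]
catch [0.51580264 0.04829231 0.222     ] [0.0057 0.0342]
can [0.36123491 0.38142061 0.2       ] [ 0.0595 -0.3291]
(array([-3.311, -1.648, -0.159]), np.float64(0.575), 'tilt', array([-0.001, -0.001, -1.   ]))
```

jog_arm --moves '[[[-0.2,-0.1,-0.25,0],[-0.5,-0.25,-0.4,0],[-0.83,-0.41,-0.4,0]]]' --hand 1

```text
time: 0.35
ee_pos: [0.2394, 0.4249, 0.2821]
tcp_rot: [0.001, 0.155, 0.988, 0.002]
wrist_force: [0.9, 1.1, 0.3]
width: 1.005
gripper_force: 0.0
```

jog_arm --moves '[[[-0.28,-0.14,0,0],[-0.56,-0.28,0,0],[-0.83,-0.41,0,0]]]'

```text
time: 0.6
ee_pos: [0.3191, 0.3455, 0.2791]
tcp_rot: [-0.0, 0.157, 0.988, -0.0]
wrist_force: [-0.1, 1.0, 0.2]
width: 1.0
gripper_force: 0.0
```

jog_arm --moves '[[[-0.28,-0.14,0,0],[-0.56,-0.28,0,0],[-0.83,-0.41,0,0]]]'

```text
time: 0.85
ee_pos: [0.3987, 0.2678, 0.2791]
tcp_rot: [-0.0, 0.157, 0.988, -0.0]
wrist_force: [0.5, 0.8, -0.1]
width: 0.997
gripper_force: 0.0
```

jog_arm --moves '[[[-0.28,-0.14,0,0.08],[-0.56,-0.28,0,0.16],[-0.83,-0.41,0,0.24],[-0.83,-0.41,0,0.31],[-0.83,-0.41,0,0.38]]]'

```text
time: 1.27
ee_pos: [0.4781, 0.1903, 0.2784]
tcp_rot: [-0.001, 0.444, 0.896, -0.0]
wrist_force: [-0.9, 0.3, 0.1]
width: 1.002
gripper_force: 0.0
```

jog_arm --moves '[[[0,0,0,0.08],[0,0,0,0.15],[0,0,0,0.195],[0,0,0,0.195]]]'

```text
time: 1.6
ee_pos: [0.4771, 0.1918, 0.2789]
tcp_rot: [-0.0, 0.573, 0.819, -0.0]
wrist_force: [-0.0, -0.7, 0.3]
width: 1.005
gripper_force: 0.0
```

Run:
```python
import pickle
from h import *
from station import sensors,viewer
W=viewer.snapshot("wrist");pickle.dump(W,open("w1.pkl","wb"));cv2.imwrite("pics/w1.png",W["img"])
s=sensors.sense();print(s["time"],s["ee_pos"],s["wrist_force"],s["joint_pos"])
print(tool(s,[.479,.188,.17],.352))
m=red(W["img"]);n,l,stt,c=cv2.connectedComponentsWithStats(m)
for i in range(1,n):
    if stt[i,4]>150: print(stt[i],c[i],plane(W,c[i],.162))
print("proj grip",proj(W,[.4875,.1642,.162]))
```

```text
1.65 [0.47705586 0.19187116 0.27892093] [-0.09750053  0.17237551 -0.65376057] [ 1.54249353e-01  2.58556289e-01  1.44529865e+00 -3.94924710e-06
  1.43837219e+00 -2.00093776e-01]
(array([-0.036,  0.005,  0.908]), np.float64(0.001), 'tilt', array([-0.001, -0.   , -1.   ]))
[244 163  16  53 757] [251.03698811 188.42800528] [0.47724465 0.19026349 0.162     ]
[245 227  14  42 535] [251.62056075 247.79439252] [0.49609463 0.14020593 0.162     ]
[428 374  22  10 169] [437.92899408 379.26627219] [0.71818984 0.06982399 0.162     ]
proj grip [251.83737818 220.30298514]
```

View pics/w1.png

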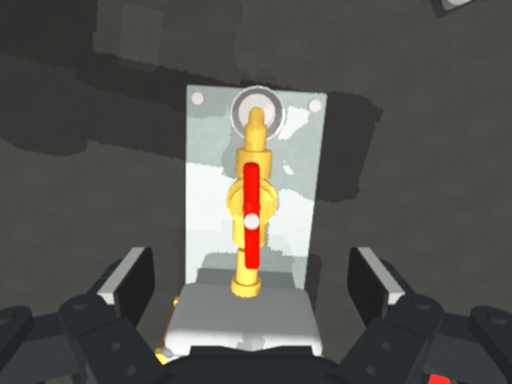

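The wrist view shows the bar vertical in the image, with its hub at (251,221). This agrees with the projected grip point, and the fingers straddle the bar 30 mm outboard of the axis. I'll descend there and grip.

jog_arm --moves '[[[0,0,0.3,0],[0,0,0.6,0],[0,0,0.9,0],[0,0,0.9,0]]]' --hand 0.6

```text
time: 1.98
ee_pos: [0.474, 0.1913, 0.1653]
tcp_rot: [-0.004, 0.571, 0.821, -0.004]
wrist_force: [-0.8, 0.8, -1.4]
width: 0.605
gripper_force: 0.0
```

jog_arm --moves '[[[0,0,0.14,0],[0,0,0.27,0],[0,0,0.27,0],[0,0,0.27,0]]]'

```text
time: 2.32
ee_pos: [0.4776, 0.192, 0.1401]
tcp_rot: [0.0, 0.572, 0.821, 0.0]
wrist_force: [0.3, -0.7, -0.6]
width: 0.601
gripper_force: 0.0
```

jog_arm --moves '[[[0,0,0,0],[0,0,0,0],[0,0,0,0],[0,0,0,0],[0,0,0,0]]]' --hand 0

```text
time: 2.73
ee_pos: [0.4775, 0.192, 0.1394]
tcp_rot: [0.0, 0.572, 0.82, 0.0]
wrist_force: [0.5, -0.3, 2.0]
width: 0.153
gripper_force: 62.1
```

jog_arm --moves '[[[0,0,0,0],[0,0,0,0],[0,0,0,0],[0,0,0,0],[0,0,0,0]]]'

```text
time: 3.15
ee_pos: [0.4775, 0.192, 0.1391]
tcp_rot: [0.0, 0.572, 0.82, 0.0]
wrist_force: [0.1, 1.7, 4.7]
width: 0.148
gripper_force: 62.5
```

jog_arm --moves '[[[0,0,0.017,0],[0,0,0.033,0],[0,0,0.033,0]]]'

```text
time: 3.4
ee_pos: [0.4776, 0.1921, 0.1361]
tcp_rot: [0.001, 0.572, 0.82, 0.001]
wrist_force: [-1.9, 0.6, 13.6]
width: 0.149
gripper_force: 63.8
```

jog_arm --moves '[[[-0.0006,0.0172,0.006,0.044],[-0.0024,0.0344,0.009,0.089],[-0.0054,0.0514,0.012,0.133],[-0.0096,0.0681,0.015,0.178],[-0.0149,0.0845,0.018,0.222]]]'

```text
time: 3.82
ee_pos: [0.4875, 0.194, 0.1346]
tcp_rot: [0.0, 0.707, 0.707, 0.001]
wrist_force: [-7.1, 0.9, 22.6]
width: 0.147
gripper_force: 65.1
```

jog_arm --moves '[[[-0.0006,0.0172,0.001,0.044],[-0.0024,0.0344,0.002,0.089],[-0.0054,0.0514,0.004,0.133],[-0.0096,0.0681,0.006,0.178],[-0.0149,0.0845,0.008,0.222]]]'

```text
time: 4.23
ee_pos: [0.4974, 0.1922, 0.1335]
tcp_rot: [0.0, 0.819, 0.574, 0.0]
wrist_force: [-7.7, -1.4, 20.0]
width: 0.148
gripper_force: 64.8
```

jog_arm --moves '[[[-0.0006,0.0172,0.001,0.044],[-0.0024,0.0344,0.003,0.089],[-0.0054,0.0514,0.005,0.133],[-0.0096,0.0681,0.007,0.178],[-0.0149,0.0845,0.009,0.222]]]'

```text
time: 4.65
ee_pos: [0.5059, 0.1872, 0.132]
tcp_rot: [-0.0, 0.906, 0.423, -0.0]
wrist_force: [-4.9, -1.0, 15.9]
width: 0.149
gripper_force: 64.2
```

jog_arm --moves '[[[-0.0006,0.0172,0.001,0.044],[-0.0024,0.0344,0.003,0.089],[-0.0054,0.0514,0.005,0.133],[-0.0096,0.0681,0.006,0.178],[-0.0149,0.0845,0.007,0.222]]]'

```text
time: 5.07
ee_pos: [0.5126, 0.1795, 0.1318]
tcp_rot: [-0.0, 0.966, 0.26, -0.0]
wrist_force: [-9.7, 0.0, 23.2]
width: 0.147
gripper_force: 65.2
```

jog_arm --moves '[[[-0.0006,0.0172,0.001,0.044],[-0.0024,0.0344,0.002,0.089],[-0.0054,0.0514,0.003,0.133],[-0.007,0.0585,0.004,0.152],[-0.007,0.0585,0.004,0.152]]]'

```text
time: 5.48
ee_pos: [0.5153, 0.1731, 0.1316]
tcp_rot: [-0.001, 0.99, 0.143, -0.0]
wrist_force: [-10.0, 0.3, 24.9]
width: 0.151
gripper_force: 65.5
```

Run:
```python
from h import *
from station import sensors,viewer
s=sensors.sense();print(s["time"],s["ee_pos"],s["wrist_force"],s["torque"],s["joint_pos"][5],tool(s,[0,0,0]))
S=viewer.snapshot("scene");cv2.imwrite("pics/s2.png",cv2.resize(S["img"][110:210,210:330],(720,600),interpolation=2))
```

```text
5.4833 [0.51531454 0.17305452 0.13162867] [-9.97101781  0.3128266  24.89366774] [ 0.17793712  1.97811057 -0.30411997] 1.3902934881705027 (array([-4.527,  0.165,  1.097]), np.float64(-1.2830304315991377))
```

View pics/s2.png

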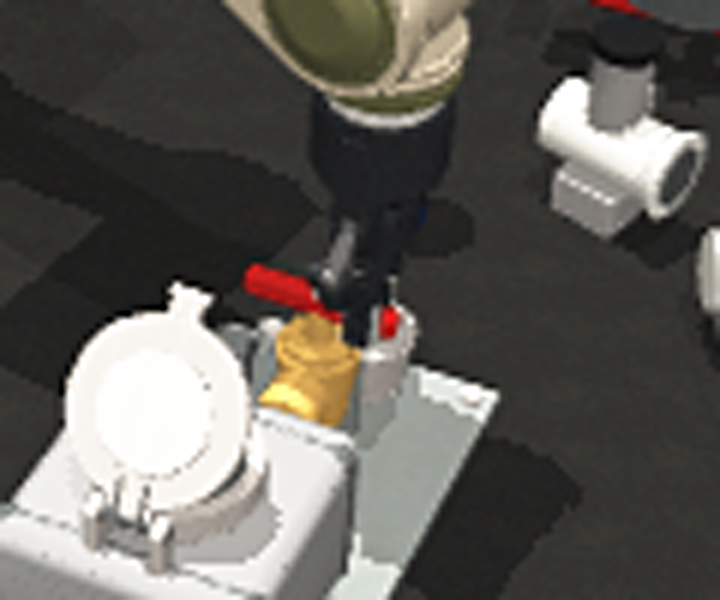

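The view shows the bar square across the pipe with little or no white under the collar. I'll check that it is home by working it a little further and back while pressed.

jog_arm --moves '[[[-0.0006,0.0172,0.001,0.044],[-0.0024,0.0344,0.002,0.089],[-0.0054,0.0514,0.003,0.133],[-0.0096,0.0681,0.003,0.178],[-0.0096,0.0681,0.003,0.178]]]'

```text
time: 5.95
ee_pos: [0.5165, 0.165, 0.1315]
tcp_rot: [-0.001, 1.0, 0.003, -0.0]
wrist_force: [-12.6, 3.0, 27.9]
width: 0.151
gripper_force: 65.8
```

jog_arm --moves '[[[-0.0006,-0.0172,0,-0.044],[-0.0024,-0.0344,0,-0.089],[-0.0054,-0.0514,0,-0.133],[-0.0096,-0.0681,0,-0.178],[-0.0096,-0.0681,0,-0.178]]]'

```text
time: 6.37
ee_pos: [0.5153, 0.1734, 0.1317]
tcp_rot: [-0.0, 0.989, 0.147, 0.0]
wrist_force: [-11.2, -0.5, 28.8]
width: 0.149
gripper_force: 65.9
```

jog_arm --moves '[[[0,0,-0.008,0.003],[0,0,-0.016,0.005],[0,0,-0.016,0.005]]]'

```text
time: 6.62
ee_pos: [0.5151, 0.1729, 0.1318]
tcp_rot: [-0.0, 0.99, 0.14, -0.001]
wrist_force: [-6.7, 2.1, 14.9]
width: 0.149
gripper_force: 64.0
```

jog_arm --moves '[[[0,0,-0.01,-0.003],[0,0,-0.014,-0.003],[0,0,-0.014,-0.003]]]'

```text
time: 6.87
ee_pos: [0.515, 0.1728, 0.132]
tcp_rot: [-0.0, 0.99, 0.143, -0.001]
wrist_force: [-4.2, 3.8, 2.1]
width: 0.148
gripper_force: 62.2
```

jog_arm --moves '[[[0,0,0,0],[0,0,0,0],[0,0,0,0],[0,0,0,0]]]' --hand 0.6

```text
time: 7.2
ee_pos: [0.516, 0.1723, 0.1324]
tcp_rot: [0.0, 0.99, 0.143, 0.0]
wrist_force: [0.4, 0.2, -0.1]
width: 0.605
gripper_force: 0.0
```

jog_arm --moves '[[[0,0,-0.2,0],[0,0,-0.5,0],[0,0,-0.8,0],[0,0,-1,0],[0,0,-1,0]]]'

```text
time: 7.62
ee_pos: [0.5176, 0.1726, 0.258]
tcp_rot: [0.0, 0.99, 0.143, 0.005]
wrist_force: [0.3, 0.0, 0.3]
width: 0.601
gripper_force: 0.0
```

Run:
```python
import pickle
from h import *
from station import sensors,viewer
W=viewer.snapshot("wrist");S=viewer.snapshot("scene");T=viewer.snapshot("top");pickle.dump((W,S,T),open("d3.pkl","wb"))
s=sensors.sense();print(s["time"],s["ee_pos"])
cv2.imwrite("pics/w3.png",np.hstack([cv2.resize(S["img"][130:200,230:300],(400,400),interpolation=2),cv2.resize(W["img"],(400,400))]))
m=red(W["img"]);n,l,stt,c=cv2.connectedComponentsWithStats(m)
big=[i for i in range(1,n) if stt[i,4]>150]
for i in big: print(stt[i],plane(W,c[i],.154))
ys,xs=np.nonzero(m);w=np.array([plane(W,(x,y),.154)[:2] for x,y in zip(xs,ys)])
w=w[np.linalg.norm(w-C,axis=1)<.07];c=w.mean(0);v=np.linalg.svd(w-c)[2][0]
print("handle",c,"turn rel pipe",np.arctan2(v@Xd,v@Yd),"len",np.ptp((w-c)@v))
```

```text
7.7667 [0.51559935 0.17237098 0.25168499]
[241 170  19  56 856] [0.51412971 0.171377   0.154     ]
[239 236  18  46 687] [0.46103932 0.15757728 0.154     ]
handle [0.49035229 0.16519523] turn rel pipe 1.6031348061945747 len 0.0962176310369246
```

View pics/w3.png

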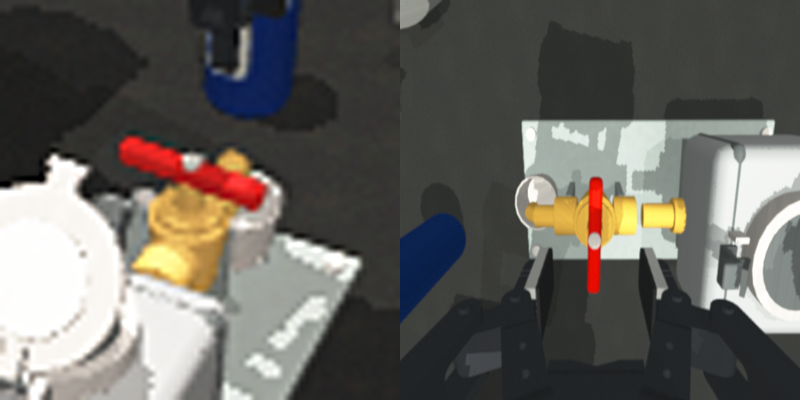

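The scene crop shows the collar down on the body with no white visible and the bar across the pipe. The wrist crop shows the bar at (595,180)-(594,292), perpendicular to the pipe. The catch is at about (735,260).

jog_arm --moves '[[[0,0,-0.2,-0.07],[0,0,-0.45,-0.14],[0,0,-0.7,-0.21],[0,0,-0.7,-0.28],[0,0,-0.7,-0.35]]]' --hand 0

```text
time: 8.18
ee_pos: [0.5161, 0.1725, 0.3366]
tcp_rot: [0.0, 0.913, 0.409, 0.0]
wrist_force: [-0.6, -1.0, -1.2]
width: 0.0
gripper_force: 0.0
```

Run:
```python
import pickle
from h import *
from station import sensors
W,S,T=pickle.load(open("d3.pkl","rb"))
def rc(s,box):
    ys,xs=np.nonzero(red(s["img"],box)); p=np.stack([xs,ys],1).astype(float)
    r=cv2.minAreaRect(p.astype(np.float32)); return np.array(r[0]),len(p),r[1]
b=rc(S,(245,145,285,175));w=rc(W,(200,150,300,300));print(b,w,tri(W,w[0],S,b[0]))
# pipe direction from plate far edge in wrist
g=W["img"].min(2).astype(int);E=[]
for x in range(165,350,3):
    y=np.nonzero(g[80:160,x]>110)[0]
    if len(y): E.append(plane(W,(x,y.min()+79.5),.01)[:2])
l=cv2.fitLine(np.array(E,np.float32),cv2.DIST_HUBER,0,.001,.001).ravel();print("edge ang",np.arctan2(l[1],l[0]),len(E))
w=plane(W,(429,250),.222);print("catch",st(w))
s=sensors.sense();P=O+Yd*.128
print(s["ee_pos"],tool(s,[*P,.33],.2878))
```

```text
(array([263.09390259, 159.74513245]), 120, (25.9772891998291, 4.889261245727539)) (array([249.0821228 , 225.53608704]), 1543, (17.123821258544922, 111.27153015136719)) (array([0.48795085, 0.16423763, 0.14540604]), np.float64(0.0008435363179205308))
edge ang -1.2813699 62
catch [-0.0141  0.0233]
[0.51613251 0.17245941 0.33655042] (array([-1.145,  1.377,  0.055]), np.float64(-0.647), 'tilt', array([ 0.001, -0.   , -1.   ]))
```

jog_arm --moves '[[[-0.19,0.23,0,0],[-0.38,0.46,0,0],[-0.57,0.69,0,0]]]'

```text
time: 8.43
ee_pos: [0.5312, 0.0652, 0.3348]
tcp_rot: [-0.001, 0.914, 0.407, -0.001]
wrist_force: [1.1, -0.0, -0.4]
width: -0.004
gripper_force: 0.0
```

jog_arm --moves '[[[-0.19,0.23,0,-0.07],[-0.38,0.46,0,-0.14],[-0.57,0.69,0,-0.21],[-0.57,0.69,0,-0.28],[-0.57,0.69,0,-0.35]]]'

```text
time: 8.85
ee_pos: [0.547, -0.042, 0.3344]
tcp_rot: [-0.002, 0.769, 0.64, -0.001]
wrist_force: [-0.2, 0.3, 0.6]
width: 0.003
gripper_force: 0.0
```

jog_arm --moves '[[[0,0,0,-0.07],[0,0,0,-0.14],[0,0,0,-0.21],[0,0,0,-0.28],[0,0,0,-0.3]]]'

```text
time: 9.27
ee_pos: [0.5469, -0.04, 0.3348]
tcp_rot: [-0.001, 0.597, 0.803, -0.001]
wrist_force: [-0.1, -0.4, -0.1]
width: 0.006
gripper_force: 0.0
```

Run:
```python
import pickle
from h import *
from station import sensors,viewer
W=viewer.snapshot("wrist");S=viewer.snapshot("scene");pickle.dump((W,S),open("d4.pkl","wb"))
cv2.imwrite("pics/w4.png",np.hstack([cv2.resize(S["img"][110:230,190:310],(400,400),interpolation=2),cv2.resize(W["img"],(400,300),).__class__(0) if 0 else cv2.copyMakeBorder(cv2.resize(W["img"],(400,300)),0,100,0,0,0)]))
s=sensors.sense();print(s["time"],s["ee_pos"],st(s["ee_pos"]))
print(tool(s,[*(O+Yd*.128),.275],.2878))
```

```text
9.3667 [ 0.54696996 -0.04003184  0.33496252] [0.0009 0.1277]
(array([-0.003,  0.008,  0.5  ]), np.float64(-0.001), 'tilt', array([-0.003,  0.001, -1.   ]))
```

View pics/w4.png

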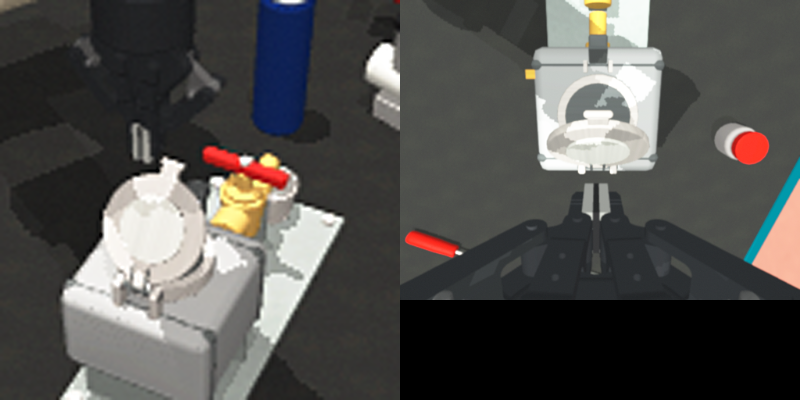

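The wrist crop shows the cap's nose at (598,117) and its hinge knuckles near (599,165). Both lie on the stand's middle line, in line with the fingers.

Run:
```python
import pickle
from h import *
W,S=pickle.load(open("d4.pkl","rb"))
print("hinge",st(plane(W,(255,212),.2)),"nose",st(plane(W,(254,147),.295)))
```

```text
hinge [-0.0022  0.156 ] nose [-0.0001  0.0839]
```

jog_arm --moves '[[[0,0,0.25,0],[0,0,0.45,0],[0,0,0.53,0],[0,0,0.53,0]]]'

```text
time: 9.7
ee_pos: [0.5463, -0.0398, 0.2703]
tcp_rot: [-0.003, 0.599, 0.801, -0.001]
wrist_force: [-0.2, 1.0, 0.3]
width: -0.001
gripper_force: 0.0
```

jog_arm --moves '[[[0.03,0,0.09,0],[0.07,0,0.17,0],[0.12,0,0.25,0],[0.17,0,0.32,0],[0.17,0,0.32,0]]]'

```text
time: 10.12
ee_pos: [0.5412, -0.0194, 0.2338]
tcp_rot: [-0.0, 0.599, 0.801, 0.0]
wrist_force: [3.2, -0.8, 3.1]
width: -0.002
gripper_force: 1.9
```

jog_arm --moves '[[[0.04,0,0.06,0],[0.07,0,0.11,0],[0.1,0,0.15,0],[0.11,0,0.18,0],[0.11,0,0.18,0]]]'

```text
time: 10.53
ee_pos: [0.5379, -0.0079, 0.2132]
tcp_rot: [0.001, 0.599, 0.801, -0.0]
wrist_force: [0.6, -3.8, 6.0]
width: 0.0
gripper_force: 3.1
```

jog_arm --moves '[[[0.01,0,0.015,0],[0.02,0,0.03,0],[0.02,0,0.042,0],[0.02,0,0.052,0],[0.02,0,0.052,0]]]'

```text
time: 10.95
ee_pos: [0.5377, -0.0065, 0.2082]
tcp_rot: [0.002, 0.599, 0.801, 0.0]
wrist_force: [1.4, -5.4, 7.6]
width: 0.002
gripper_force: 3.8
```

jog_arm --moves '[[[0,0,0.008,0],[0,0,0.016,0],[0,0,0.022,0],[0,0,0.022,0]]]'

```text
time: 11.28
ee_pos: [0.5374, -0.0058, 0.2046]
tcp_rot: [0.001, 0.599, 0.801, 0.0]
wrist_force: [1.0, -4.6, 7.1]
width: 0.0
gripper_force: 3.3
```

jog_arm --moves '[[[0,0,0.008,0],[0,0,0.016,0],[0,0,0.022,0],[0,0,0.022,0]]]'

```text
time: 11.62
ee_pos: [0.5374, -0.0056, 0.2026]
tcp_rot: [0.001, 0.599, 0.801, 0.0]
wrist_force: [-0.6, -3.8, 9.7]
width: 0.001
gripper_force: 4.8
```

jog_arm --moves '[[[0,0,0.008,0],[0,0,0.016,0],[0,0,0.025,0],[0,0,0.025,0]]]'

```text
time: 11.95
ee_pos: [0.5376, -0.0056, 0.2021]
tcp_rot: [0.002, 0.599, 0.801, 0.001]
wrist_force: [-6.0, -1.4, 27.0]
width: -0.004
gripper_force: 13.6
```

Run:
```python
from h import *
from station import sensors,viewer
s=sensors.sense();print(s["ee_pos"],st(s["ee_pos"]),s["wrist_force"])
W=viewer.snapshot("wrist");S=viewer.snapshot("scene")
cv2.imwrite("pics/w5.png",np.hstack([cv2.resize(S["img"][140:220,200:280],(400,400),interpolation=2),cv2.resize(W["img"][100:356,128:384],(400,400))]))
```

```text
[ 0.53761962 -0.00562746  0.20206193] [0.0001 0.0921] [-6.03267605 -1.37953888 27.03182613]
```

View pics/w5.png

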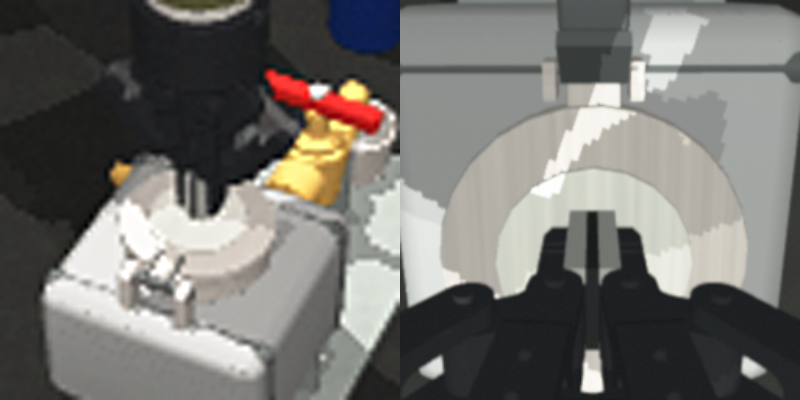

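The view shows the cap flat, its nose at crop (595,90) under the black hook. The force has jumped to 27 N, so it is on the stop. I'll lift off and check.

jog_arm --moves '[[[0,0,-0.03,0],[0,0,-0.06,0],[0,0,-0.1,0],[0,0,-0.15,0]]]'

```text
time: 12.38
ee_pos: [0.5364, -0.0049, 0.216]
tcp_rot: [-0.001, 0.599, 0.801, -0.0]
wrist_force: [-0.1, -0.3, -0.4]
width: -0.001
gripper_force: 0.0
```

jog_arm --moves '[[[0,0,-0.25,0],[0,0,-0.5,0],[0,0,-0.75,0],[0,0,-1,0],[0,0,-1,0]]]'

```text
time: 12.8
ee_pos: [0.5379, -0.0052, 0.342]
tcp_rot: [0.004, 0.599, 0.801, 0.002]
wrist_force: [-0.5, 0.1, 0.0]
width: 0.0
gripper_force: 0.0
```

Run:
```python
from h import *
from station import sensors,viewer
W=viewer.snapshot("wrist");S=viewer.snapshot("scene")
cv2.imwrite("pics/w6.png",np.hstack([cv2.resize(S["img"][140:220,200:280],(400,400),interpolation=2),cv2.resize(W["img"][0:300],(400,400))]))
s=sensors.sense();print(s["time"],s["ee_pos"],s["wrist_force"])
m=red(W["img"]);ys,xs=np.nonzero(m);w=np.array([plane(W,(x,y),.154)[:2] for x,y in zip(xs,ys)])
w=w[np.linalg.norm(w-C,axis=1)<.07]
if len(w)>50:
    c=w.mean(0);v=np.linalg.svd(w-c)[2][0];print("turn",np.arctan2(v@Xd,v@Yd),np.ptp((w-c)@v))
```

```text
12.9 [ 0.53695034 -0.00514653  0.33666923] [ 0.50096528 -0.15555169 -0.84184826]
```

View pics/w6.png

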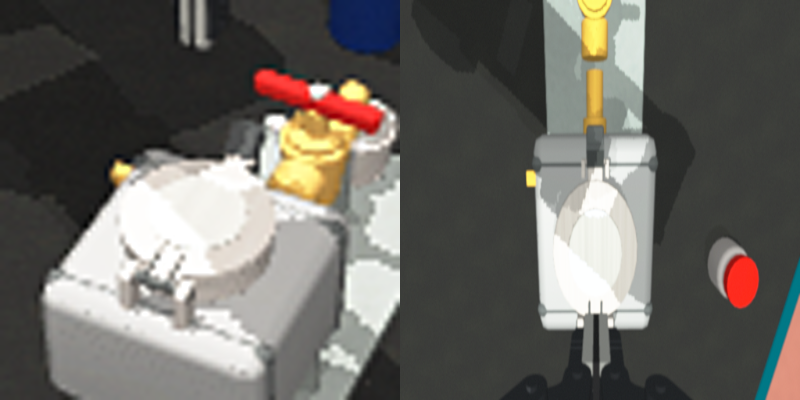

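The cap stays closed with its nose caught, the handle stands square, and nothing else has moved.

```bash
python3 -c "
from station import r
print(r.job_done())"
```

```text
the job is handed in; nothing more can be done
None
```

The plug is pressed home with its handle square across the pipe to within about 0.03 rad, the filler cap is caught closed, nothing else was seen to move, and the job was handed in at about 13 s (no verdict came back).

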